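Slide a flange block into the weld fixture and clamp it

TASK

Load the weld fixture: get the aluminium flange block lying on the fixture plate to drop into the plate's rectangular pocket (it is too wide to grip, so push it along the plate), then swing the hinged clamp lever down over it until the lever is fully shut and holds the block pressed flat on the pocket's floor, against the springy pad underneath. Leave the other things lying on the fixture and table where they are.

Things in the scene. Friction and masses are not known exactly. Their poses are not given: they have to be found in the camera images.
- fixture: Fixed weld fixture: dark steel plate on a yellow frame. Origin on the table; plate top 50 mm above it, spanning x -130..100, y -230..200 mm in its frame. A steel fence 20 mm high runs along y, its inner face at x = 70 mm (y -220..135), in line with the pocket's +x wall. The pocket spans x -54..70, y 20..120 mm. Clamp post: x 8, y 138..190 mm, up to 50 mm above the plate.
- pocket (a point): Centre of the pocket's floor (axes as the fixture). Pocket 124 (x) by 100 (y) mm, floor 12 mm below the plate's top. An end stop 6 mm high lies flush along its +y wall. A sprung black pad 60 x 50 mm in its middle stands 4 mm above the floor and yields at 8 to 10 N, so a block merely dropped in rests 4 mm above the floor until the clamp presses it.
- block: Loose aluminium flange block 120 (x) x 96 (y) x 26 (z) mm, about 0.45 kg, with two dark flat oblong slot marks on top. Origin: centre of its underside. It starts skewed on the plate, on the -y side of the pocket; it fits the pocket with its x axis along the fixture's x (2 mm play each way), either way round.
- clamp (a joint): Hinge angle of the clamp lever, rad: 0 = shut (level over the pocket, pointing to the fixture's -y, its rubber foot just touching a block that lies flat on the pocket floor), 1.57 = upright, 1.85 = leaning back to +y at its stop. Stiff hinge (0.8 N m): it stays where it is left. It can go to -0.03 with nothing under it.
- clamp_hinge (a point): The hinge axis of the clamp lever (axis along the fixture's x), 34 mm above the plate's top, at fixture x = 8, y = 160 mm.
- clamp_grip (a point): On the lever's centre line, 150 mm from the hinge axis, in its black handle, which is 24 mm wide (along fixture x), 18 mm thick and reaches from 105 to 180 mm from the hinge; inside that is a bar 18 mm wide, 14 mm thick. The rubber foot is 90 mm from the hinge, reaching 20 mm off the centre line towards the pocket.
- offcut: Bystander: small bright steel angle 28 x 70 x 26 mm lying on the fixture plate's corner beside the clamp post (-x, +y). Origin: centre of its underside.
- bracket_a: Bystander: dark steel angle 28 x 110 x 26 mm on the table. Origin: centre of its underside.
- bracket_b: Bystander: dark steel angle 28 x 90 x 26 mm on the table. Origin: centre of its underside.
- jug: Bystander: clear plastic mug, 110 mm across, 130 mm high. Origin: centre of its underside.
- spray: Bystander: spray can, 66 mm across, 190 mm high. Origin: centre of its underside.
- hammer: Bystander: hammer lying on the table. Origin: its underside, near its middle.
- wrench: Bystander: wrench lying on the table. Origin: its underside, near its middle.
Mind the look-alikes: they are no part of the job. Of the things shaped like the block, the aluminium one is meant.

How it is judged:
On the way:
1. the block has dropped into the pocket, lying level, with the lever still open (x of block in the frame of pocket between -0.006 and 0.006 m and y of block in the frame of pocket between -0.006 and 0.006 m and z of block in the frame of pocket below 0.0065 m and angle between block's own z axis and vertical below 0.06 rad and value of joint clamp above 0.2 rad), for 0.2 s.
At the end, for the whole second after the job is handed in: The block lies in the pocket (within 6 mm of its centre each way), level within 0.03 rad, its underside less than 2 mm above the pocket's floor, and the clamp lever is shut (below 0.04 rad), all at rest. No bystander has been moved by more than 30 mm (x of block in the frame of pocket between -0.006 and 0.006 m and y of block in the frame of pocket between -0.006 and 0.006 m and z of block in the frame of pocket below 0.002 m and angle between block's own z axis and vertical below 0.03 rad and value of joint clamp below 0.04 rad and linear speed of block below 0.01 m/s and velocity of joint clamp between -0.05 and 0.05 rad/s); the robot touches nothing.
It fails at once if a bystander is moved by more than 30 mm (distance of any of offcut, bracket_a, bracket_b, jug, spray, hammer, wrench from where it was at the start of the episode above 0.03 m).
It also fails if it takes over 64 s, if anything falls off the work surface, if the arm or the gripper's body presses on something with over 40 N, if the wrist force passes 120 N, or if a joint passes its speed limit or range.

ROBOT

A 6-joint arm with a two-finger parallel gripper is mounted at the origin on the work surface. World frame = base frame: x ahead of the robot, y to its left, z up, the work surface at z = 0. Lengths are in m, angles in rad, forces in N, time in s.
With the tool pointing down it reaches from about 0.4 to 0.825 m from the base axis. Payload 7 kg.
Tool frame: the origin (TCP) lies at the very end of the fingers, on their centre line; the grasp point (between the pads) lies 19 mm behind it; z points along the fingers, y is the line along which they close (so a half turn about z gives the same grasp; the last joint's range is limited). The gripper opens to 88 mm and grips with 3 to 60 N. Pads are 19 mm wide; open, the fingers measure 130 mm over their backs; the gripper's body (78 mm by 193 mm) begins 47 mm behind the grasp point.
Start: joints at [-0.946, 0.359, 0.012, 0, -1.224, -0.288], TCP at [0.223, -0.637, 0.227] pointing down, gripper open.
Joint ranges: [-3.07, 3.07], [-1.43, 2.12], [-1.02, 1.25], [-3.03, 1.67], [-3.05, -0], [-3.03, 3.03]. Speed limits (rad/s): [2.39, 2.39, 3.01, 3.14, 3.14, 3.14].

INTERFACE

Orientations are given as [roll, pitch, yaw] about the fixed x, y, z axes, in that order (R = Rz(yaw) Ry(pitch) Rx(roll)).
In Python, from station import * gives the robot as it stands.
- The arm moves only by the tool servo_tool, never from a script. Its argument "moves" is a list of rows, each an object of numbers: "jaw": the opening, from 0 (shut) to 1 (fully open); "dx", "dy", "dz": the shift along the world's x, y, z in m; "roll": the turn about the world's z in degrees. A call has exactly 10 rows; each row shifts and turns the commanded pose from where the row before left it; what a row does not reach is not made up. A row lasts 1/8 s, in which the tool goes at most 62.5 mm and 10.7 degrees, less where a joint would pass 70% of its speed; a pose out of reach is approached as far as the arm can. A call with a gripper value outside its range is refused whole. The fingers move at their own pace and stop on an object; "newtons" is the grip in N (left out, the last holds). Time passes only in rows, so rows that do not move let the fingers close, or fill a call up. It gives the time, the measured TCP pose, the force, the opening and the grip force at its end, in the units of the state.
- get_state(): the state, without advancing time (a new reading comes with each control period).
- grab_frame(name): name is "side" or "top"; returns (picture, depth): 400x640x3 uint8, red, green, blue; 400x640 float32, m along the optical axis (not along the pixel's ray), 0 where there is no reading.
- calibration(name): a dict with "intrinsics" (3x3 intrinsics, pixels), "k1" (the pictures are not rectified: a ray, as slopes to the right and down, at radius r is drawn at 1 + k1 r^2 times it, then the intrinsics apply), "R" (3x3) and "t" (3): a world point X has camera coordinates R X + t. Camera axes: x right, y down, z forward; pixel columns grow to the right and rows downward; lengths in m; the calibration is good to about 2 mm. A picture is of the moment at which its call begins. calibration takes no time and is no camera call.
- job_done(): hands the job in; it is judged then, once.
The state is a dict: "t": time; "q": joint angles; "qd": joint speeds; "joint_efforts": joint torques, N m; "eef_pos": TCP position; "ee_rot": TCP orientation; "force": force on the tool from outside, world axes, zero at the start; "moment": the same for the moment, N m; "width": finger opening in m; "gripper_force": force on a finger pad.
Only numpy, scipy, OpenCV 4.12 (cv2) and the standard library are available. Lean on these libraries where they do the work, as an engineer would, in place of code of your own. Each camera call takes 0.05 s, during which the arm holds its last target. There are 200 camera calls.

## Working session

There is one attempt and no reset: what is moved stays moved. The work goes in short steps, Python scripts to look and compute and a tool call to move; the robot and the scene stay as the last step left them, time stands still between calls to the robot, and variables do not carry over. Pictures are saved under pics/ and viewed, at most 10 in all, crops included, and the job is handed in when it is done.

Besides the shell and the picture viewer there is one more tool, called after ">>>" as name([rows], argument=value, ...), one row to a line, values as JSON. servo_tool: Moves the arm, as the interface text tells. Its arguments: {"type":"object","properties":{"moves":{"type":"array","items":{"type":"object","properties":{"jaw":{"type":"number"},"dx":{"type":"number"},"dy":{"type":"number"},"dz":{"type":"number"},"roll":{"type":"number"}}}},"newtons":{"type":"number"}},"required":["moves"]}

```bash
mkdir -p pics
cat > h.py <<'E'
from station import *
import numpy as np, cv2
def cloud(name):
    im,d=grab_frame(name); c=calibration(name); K=c["intrinsics"]; K=np.array(K)
    v,u=np.mgrid[:400,:640]
    p=np.stack([u,v],-1).reshape(-1,1,2).astype(float)
    s=cv2.undistortPoints(p,K,np.array([c["k1"],0,0,0,0.])).reshape(400,640,2)
    X=np.dstack([s[...,0]*d,s[...,1]*d,d])
    W=(X-np.array(c["t"]))@np.array(c["R"])
    W[d==0]=np.nan
    return im,W
E
python3 - <<'E'
from h import *
for n in("top","side"):
    im,W=cloud(n); cv2.imwrite(f"pics/{n}0.png",im[...,::-1]); np.save(n+"0.npy",W); np.save(n+"i0.npy",im)
print(get_state())
E
```

```text
{'t': 0.1, 'q': array([-9.45873584e-01,  3.59317856e-01,  1.11551187e-02, -2.93828342e-04,
       -1.22407864e+00, -2.88113134e-01]), 'qd': array([-0.00041224, -0.00064016,  0.00221252,  0.00212019,  0.002091  ,
       -0.00114454]), 'joint_efforts': array([-1.60758365e-03, -5.84164596e+01,  2.93748593e+01,  7.01554388e+00,
        1.01484740e-02, -6.37810581e-05]), 'eef_pos': array([ 0.22291212, -0.63667875,  0.22571936]), 'ee_rot': array([ 3.14012867e+00, -1.45791526e-04, -2.80488298e+00]), 'force': array([-0.57243749, -0.19644865,  0.82706597]), 'moment': array([ 0.01518845, -0.03192908,  0.00376058]), 'gripper_force': 0.0, 'width': 0.08750903873808386}
```

View pics/top0.png

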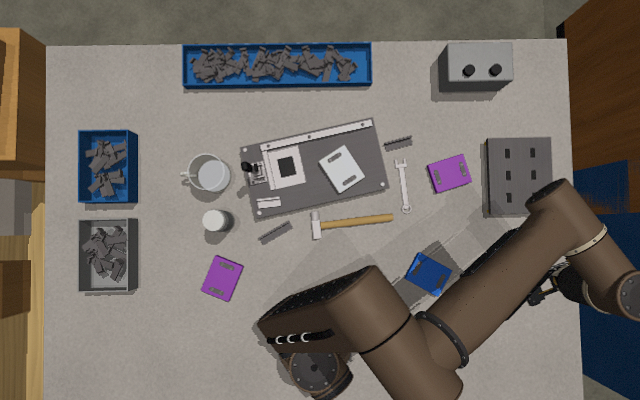

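View pics/side0.png

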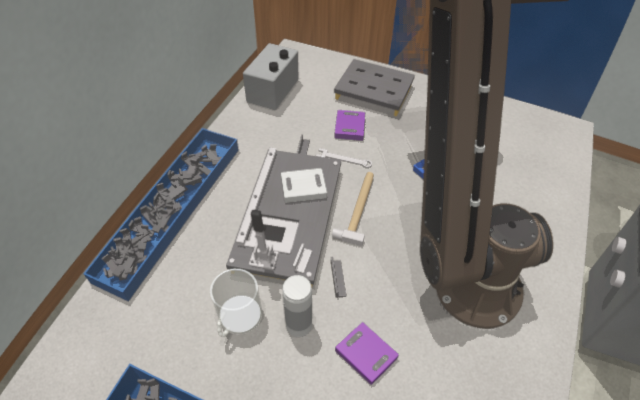

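The top view shows the fixture plate with corners at about (240,150), (374,118), (387,187) and (255,221). The pocket is near (287,167), the skewed aluminium block near (340,169), and the upright lever near (252,170). The side view confirms the lever is upright, and shows the offcut beside the post.

```bash
cat > m.py <<'E'
from h import *
def rect(P):
    (c,s,a)=cv2.minAreaRect(P.astype(np.float32)); return np.array(c),np.array(s),a
def plate(W):
    u=(slice(95,240),slice(225,400))
    P=W[u].reshape(-1,3); P=P[np.isfinite(P).all(1)]
    return P
E
python3 - <<'E'
from m import *
W=np.load("top0.npy"); im=np.load("topi0.npy")
P=plate(W)
z=P[:,2]; print(np.histogram(z,bins=np.arange(-.01,.2,.005)))
m=np.zeros(W.shape[:2],np.uint8); m[95:240,225:400]=(np.abs(W[95:240,225:400,2]-.05)<.006)
n,l,st,_=cv2.connectedComponentsWithStats(m); k=1+st[1:,4].argmax()
# plate incl. everything: points of height >.04 in the plate comp
print("plate",rect(W[l==k][:,:2]))
h=W[...,2]
for name,lo,hi,(r0,r1,c0,c1) in [("block",.068,.086,(140,200,312,368)),("fence",.064,.076,(110,165,240,385)),("offcut",.06,.09,(190,215,250,285))]:
    mm=np.zeros_like(m); mm[r0:r1,c0:c1]=(h[r0:r1,c0:c1]>lo)&(h[r0:r1,c0:c1]<hi)
    n,l,st,_=cv2.connectedComponentsWithStats(mm); k=1+st[1:,4].argmax(); Q=W[l==k]
    print(name,st[k],rect(Q[:,:2]),cv2.boxPoints(cv2.minAreaRect(Q[:,:2].astype(np.float32))),np.median(Q[:,2]))
    mm=(l==k)
mm=np.zeros_like(m); mm[140:195,262:310]=(h[140:195,262:310]<.0455)&(h[140:195,262:310]>.03)
n,l,st,_=cv2.connectedComponentsWithStats(mm); k=1+st[1:,4].argmax(); Q=W[l==k]; print("pocket",st[k],rect(Q[:,:2]),np.median(Q[:,2]))
mm=np.zeros_like(m); mm[150:190,235:275]=h[150:190,235:275]>.1; Q=W[mm>0]; print("lever",Q[:,:].mean(0),Q.min(0),Q.max(0))
cv2.imwrite("pics/crop.png",cv2.resize(im[105:235,225:405,::-1],None,fx=4,fy=4,interpolation=cv2.INTER_CUBIC))
E
```

```text
(array([1689, 5878, 5114, 1163,  172,  195,  354,  292,  264,  568, 1078,
       2738, 2446,  639,  201,  467,  764,  605,  161,   27,   31,   44,
         18,   13,    5,   15,    5,    7,    7,    5,    9,    6,    5,
          5,    6,    7,    8,    9,   17,   10,    4]), array([-0.01 , -0.005,  0.   ,  0.005,  0.01 ,  0.015,  0.02 ,  0.025,
        0.03 ,  0.035,  0.04 ,  0.045,  0.05 ,  0.055,  0.06 ,  0.065,
        0.07 ,  0.075,  0.08 ,  0.085,  0.09 ,  0.095,  0.1  ,  0.105,
        0.11 ,  0.115,  0.12 ,  0.125,  0.13 ,  0.135,  0.14 ,  0.145,
        0.15 ,  0.155,  0.16 ,  0.165,  0.17 ,  0.175,  0.18 ,  0.185,
        0.19 ,  0.195]))
plate (array([ 0.55546045, -0.01155967]), array([0.23095527, 0.4306941 ]), 11.961238861083984)
block [ 319  145   46   49 1172] (array([ 0.54627085, -0.09550437]), array([0.12008702, 0.09611933]), 31.734207153320312) [[ 0.4699256  -0.08621141]
 [ 0.5204824  -0.16796064]
 [ 0.62261605 -0.10479733]
 [ 0.5720593  -0.0230481 ]] 0.07563125607593615
fence [260 120 113  32 669] (array([ 0.65364403, -0.01913898]), array([0.02116144, 0.35456908]), 12.012736320495605) [[ 0.6063969   0.15206112]
 [ 0.68019307 -0.19474338]
 [ 0.70089114 -0.19033907]
 [ 0.627095    0.15646543]] 0.06957141657709748
offcut [257 196  23   7  60] (array([0.45523134, 0.13291974]), array([0.0152492 , 0.06862628]), 9.027511596679688) [[0.44231716 0.16561149]
 [0.4530852  0.09783527]
 [0.46814552 0.100228  ]
 [0.45737746 0.16800421]] 0.07358881163621826
pocket [ 267  144   41   46 1198] (array([0.55732709, 0.07382037]), array([0.13391691, 0.1054878 ]), 11.428573608398438) 0.03904627800778686
lever [0.53760508 0.16858728 0.20965082] [0.5225008  0.14754767 0.10054574] [0.56182255 0.1885853  0.26697797]
```

View pics/crop.png

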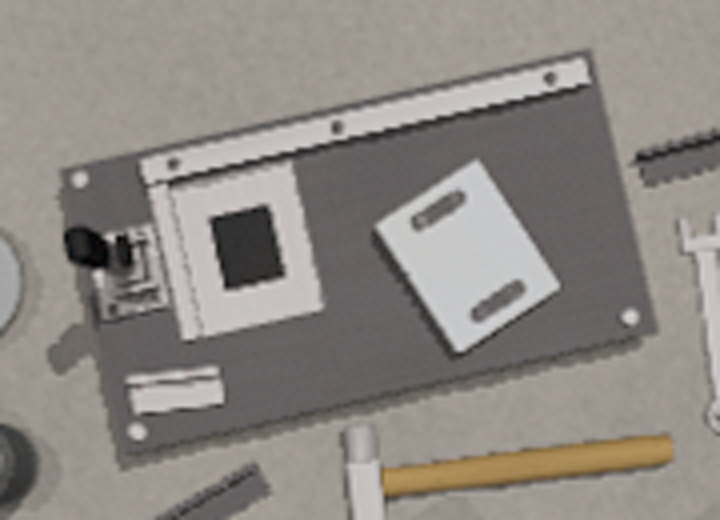

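>>> servo_tool([
  {"jaw": 0.6, "dx": 0.023, "dy": 0.052, "roll": -0.73},
  {"jaw": 0.6, "dx": 0.023, "dy": 0.052, "roll": -0.73},
  {"jaw": 0.6, "dx": 0.023, "dy": 0.052, "roll": -0.73},
  {"jaw": 0.6, "dx": 0.023, "dy": 0.052, "roll": -0.73},
  {"jaw": 0.6, "dx": 0.023, "dy": 0.052, "roll": -0.73},
  {"jaw": 0.6, "dx": 0.023, "dy": 0.052, "roll": -0.73},
  {"jaw": 0.6, "dx": 0.023, "dy": 0.052, "roll": -0.73},
  {"jaw": 0.6, "dx": 0.023, "dy": 0.052, "roll": -0.73},
  {"jaw": 0.6, "dx": 0.023, "dy": 0.052, "roll": -0.73},
  {"jaw": 0.6, "dx": 0.023, "dy": 0.052, "roll": -0.73},
])

```text
$.moves[0]: bad value
```

Run:
```python
from h import *
W=np.load("top0.npy"); 
F=np.array([.567,.00623]); c,s=np.cos(.2094),np.sin(.2094)
w=W.reshape(-1,3); w=w[np.isfinite(w).all(1)]
d=w[:,:2]-F; x=d@[c,s]; y=d@[-s,c]
# anything taller than 15mm around the -x side
for lo in (.012,.025,.035):
    k=(x<-133)&(x<-.133)&(x>-.2)&(y>-.25)&(y<.05)&(w[:,2]>lo)
    k=(x<-.133)&(x>-.2)&(y>-.25)&(y<.05)&(w[:,2]>lo); print(lo,k.sum(), w[k,2].max() if k.any() else 0, (x[k].max(),y[k].min(),y[k].max()) if k.any() else '')
```

```text
0.012 235 0.03210645047502005 (np.float64(-0.14821458522333147), np.float64(-0.12391986565873458), np.float64(0.03481729118500998))
0.025 73 0.03210645047502005 (np.float64(-0.14912649347075826), np.float64(-0.10678261680546981), np.float64(0.03312156934259213))
0.035 0 0
```

>>> servo_tool([
  {"jaw": 0.6, "dx": 0.023, "dy": 0.052, "dz": 0, "roll": -0.73},
  {"jaw": 0.6, "dx": 0.023, "dy": 0.052, "dz": 0, "roll": -0.73},
  {"jaw": 0.6, "dx": 0.023, "dy": 0.052, "dz": 0, "roll": -0.73},
  {"jaw": 0.6, "dx": 0.023, "dy": 0.052, "dz": 0, "roll": -0.73},
  {"jaw": 0.6, "dx": 0.023, "dy": 0.052, "dz": 0, "roll": -0.73},
  {"jaw": 0.6, "dx": 0.023, "dy": 0.052, "dz": 0, "roll": -0.73},
  {"jaw": 0.6, "dx": 0.023, "dy": 0.052, "dz": 0, "roll": -0.73},
  {"jaw": 0.6, "dx": 0.023, "dy": 0.052, "dz": 0, "roll": -0.73},
  {"jaw": 0.6, "dx": 0.023, "dy": 0.052, "dz": 0, "roll": -0.73},
  {"jaw": 0.6, "dx": 0.023, "dy": 0.052, "dz": 0, "roll": -0.73},
])

```text
t: 1.35
eef_pos: [0.4533, -0.1152, 0.2266]
ee_rot: [3.142, 0.0, -2.932]
force: [1.1, -0.2, -0.9]
width: 0.0525
gripper_force: 0.0
```

>>> servo_tool([
  {"jaw": 0.6, "dx": 0, "dy": 0, "dz": -0.05, "roll": 0},
  {"jaw": 0.6, "dx": 0, "dy": 0, "dz": -0.05, "roll": 0},
  {"jaw": 0.6, "dx": 0, "dy": 0, "dz": -0.05, "roll": 0},
  {"jaw": 0.6, "dx": 0, "dy": 0, "dz": -0.019, "roll": 0},
  {"jaw": 0.6, "dx": 0.0098, "dy": 0.0021, "dz": 0, "roll": 0},
  {"jaw": 0.6, "dx": 0.0098, "dy": 0.0021, "dz": 0, "roll": 0},
  {"jaw": 0.6, "dx": 0.0098, "dy": 0.0021, "dz": 0, "roll": 0},
  {"jaw": 0.6, "dx": 0.0098, "dy": 0.0021, "dz": 0, "roll": 0},
  {"jaw": 0.6, "dx": 0.0098, "dy": 0.0021, "dz": 0, "roll": 0},
  {"jaw": 0.6, "dx": 0.0098, "dy": 0.0021, "dz": 0, "roll": 0},
])

```text
t: 2.6
eef_pos: [0.5123, -0.1045, 0.0578]
ee_rot: [-3.141, -0.0, -2.932]
force: [-3.7, -1.3, 2.9]
width: 0.0524
gripper_force: 2.5
```

>>> servo_tool([
  {"jaw": 0.6, "dx": 0.0029, "dy": 0.0006, "dz": 0, "roll": 0},
  {"jaw": 0.6, "dx": 0.0029, "dy": 0.0006, "dz": 0, "roll": 0},
  {"jaw": 0.6, "dx": 0.002, "dy": 0.0004, "dz": 0, "roll": 0},
  {"jaw": 0.6, "dx": 0.002, "dy": 0.0004, "dz": 0, "roll": 0},
  {"jaw": 0.6, "dx": 0.002, "dy": 0.0004, "dz": 0, "roll": 0},
  {"jaw": 0.6, "dx": 0.001, "dy": 0.0002, "dz": 0, "roll": 0},
  {"jaw": 0.6, "dx": 0.001, "dy": 0.0002, "dz": 0, "roll": 0},
  {"jaw": 0.6, "dx": 0.001, "dy": 0.0002, "dz": 0, "roll": 0},
  {"jaw": 0.6, "dx": 0.001, "dy": 0.0002, "dz": 0, "roll": 0},
  {"jaw": 0.6, "dx": 0, "dy": 0, "dz": 0, "roll": 0},
])

```text
t: 3.85
eef_pos: [0.5229, -0.1022, 0.057]
ee_rot: [3.141, -0.008, -2.934]
force: [-15.7, -2.6, 12.5]
width: 0.0527
gripper_force: 9.6
```

```bash
cat > look.py <<'E'
from h import *
import sys
im,W=cloud("top"); cv2.imwrite(sys.argv[1],cv2.resize(im[105:235,225:405,::-1],None,fx=4,fy=4,interpolation=cv2.INTER_CUBIC))
E
python3 look.py pics/a.png
```

```text
(no output)
```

View pics/a.png

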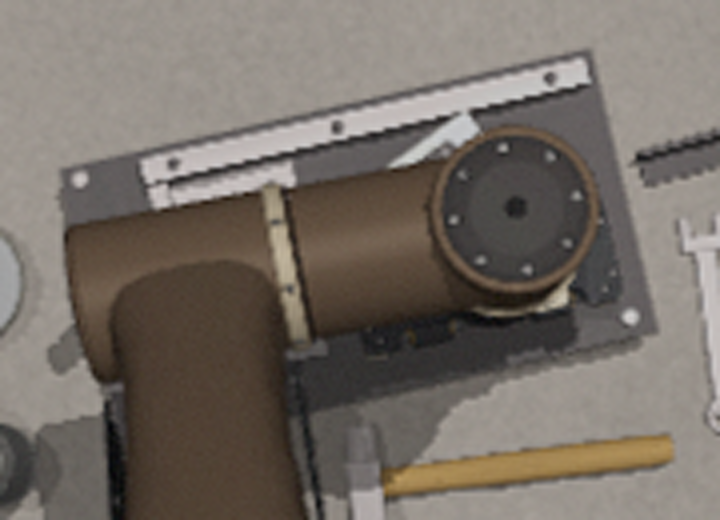

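The block is still skewed: its +x edge runs from (395,165) to (470,113) and one corner is against the fence. The other corner slipped into the gap between the fingers. I'll back off, close the fingers and push that corner.

>>> servo_tool([
  {"jaw": 0.6, "dx": -0.0147, "dy": -0.0031, "dz": 0.001, "roll": 0},
  {"jaw": 0.6, "dx": -0.0147, "dy": -0.0031, "dz": 0, "roll": 0},
  {"jaw": 0, "dx": -0.0026, "dy": 0.0122, "dz": 0, "roll": 0},
  {"jaw": 0, "dx": -0.0026, "dy": 0.0122, "dz": 0, "roll": 0},
  {"jaw": 0, "dx": 0, "dy": 0, "dz": 0, "roll": 0},
  {"jaw": 0, "dx": 0, "dy": 0, "dz": 0, "roll": 0},
  {"jaw": 0, "dx": 0.0098, "dy": 0.0021, "dz": 0, "roll": 0},
  {"jaw": 0, "dx": 0.0098, "dy": 0.0021, "dz": 0, "roll": 0},
  {"jaw": 0, "dx": 0.0049, "dy": 0.001, "dz": 0, "roll": 0},
  {"jaw": 0, "dx": 0.0029, "dy": 0.0006, "dz": 0, "roll": 0},
])

```text
t: 5.15
eef_pos: [0.502, -0.0823, 0.0555]
ee_rot: [3.141, -0.035, -2.937]
force: [-52.0, -9.4, 42.5]
width: 0.0001
gripper_force: 31.1
```

>>> servo_tool([
  {"jaw": 0, "dx": 0.002, "dy": 0.0004, "dz": 0, "roll": 0},
  {"jaw": 0, "dx": 0.002, "dy": 0.0004, "dz": 0, "roll": 0},
  {"jaw": 0, "dx": 0, "dy": 0, "dz": 0, "roll": 0},
  {"jaw": 0, "dx": 0, "dy": 0, "dz": 0, "roll": 0},
  {"jaw": 0, "dx": 0, "dy": 0, "dz": 0, "roll": 0},
  {"jaw": 0, "dx": 0, "dy": 0, "dz": 0, "roll": 0},
  {"jaw": 0, "dx": 0, "dy": 0, "dz": 0, "roll": 0},
  {"jaw": 0, "dx": 0, "dy": 0, "dz": 0, "roll": 0},
  {"jaw": 0, "dx": 0, "dy": 0, "dz": 0, "roll": 0},
  {"jaw": 0, "dx": 0, "dy": 0, "dz": 0, "roll": 0},
])

```text
t: 6.4
eef_pos: [0.5021, -0.0824, 0.0553]
ee_rot: [3.14, -0.041, -2.938]
force: [-59.0, -8.1, 48.9]
width: 0.0005
gripper_force: 35.7
```

>>> servo_tool([
  {"jaw": 0, "dx": -0.02, "dy": -0.0042, "dz": 0.002, "roll": 0},
  {"jaw": 0, "dx": -0.02, "dy": -0.0042, "dz": 0.01, "roll": 0},
  {"jaw": 0.6, "dx": 0, "dy": 0, "dz": 0.045, "roll": 0},
  {"jaw": 0.6, "dx": 0, "dy": 0, "dz": 0.045, "roll": 10},
  {"jaw": 0.6, "dx": 0.02, "dy": -0.012, "dz": 0, "roll": 10},
  {"jaw": 0.6, "dx": 0.02, "dy": -0.012, "dz": 0, "roll": 10},
  {"jaw": 0.6, "dx": 0.02, "dy": -0.012, "dz": 0, "roll": 10},
  {"jaw": 0.6, "dx": 0.02, "dy": -0.012, "dz": 0, "roll": 10},
  {"jaw": 0.6, "dx": 0.02, "dy": -0.012, "dz": 0, "roll": 10},
  {"jaw": 0.6, "dx": 0.01, "dy": -0.012, "dz": 0, "roll": 10},
])

```text
t: 7.65
eef_pos: [0.5959, -0.1576, 0.1601]
ee_rot: [3.141, -0.0, -1.705]
force: [-0.8, 0.5, 0.4]
width: 0.0523
gripper_force: 0.0
```

>>> servo_tool([
  {"jaw": 0.6, "dx": 0.0025, "dy": -0.01, "dz": 0, "roll": 9.85},
  {"jaw": 0.6, "dx": 0.0025, "dy": -0.01, "dz": 0, "roll": 9.85},
  {"jaw": 0.6, "dx": 0, "dy": 0, "dz": -0.04, "roll": 0},
  {"jaw": 0.6, "dx": 0, "dy": 0, "dz": -0.04, "roll": 0},
  {"jaw": 0.6, "dx": 0, "dy": 0, "dz": -0.0225, "roll": 0},
  {"jaw": 0.6, "dx": 0, "dy": 0, "dz": 0, "roll": 0},
  {"jaw": 0.6, "dx": -0.0012, "dy": 0.0059, "dz": 0, "roll": 0},
  {"jaw": 0.6, "dx": -0.0012, "dy": 0.0059, "dz": 0, "roll": 0},
  {"jaw": 0.6, "dx": -0.0012, "dy": 0.0059, "dz": 0, "roll": 0},
  {"jaw": 0.6, "dx": -0.0012, "dy": 0.0059, "dz": 0, "roll": 0},
])

```text
t: 8.9
eef_pos: [0.5945, -0.1531, 0.0587]
ee_rot: [-3.141, -0.0, -1.366]
force: [-1.8, -4.6, 0.2]
width: 0.0528
gripper_force: 1.3
```

>>> servo_tool([
  {"jaw": 0.6, "dx": -0.0012, "dy": 0.0059, "dz": 0, "roll": 0},
  {"jaw": 0.6, "dx": -0.0012, "dy": 0.0059, "dz": 0, "roll": 0},
  {"jaw": 0.6, "dx": -0.0012, "dy": 0.0059, "dz": 0, "roll": 0},
  {"jaw": 0.6, "dx": -0.0012, "dy": 0.0059, "dz": 0, "roll": 0},
  {"jaw": 0.6, "dx": -0.0012, "dy": 0.0059, "dz": 0, "roll": 0},
  {"jaw": 0.6, "dx": -0.0012, "dy": 0.0059, "dz": 0, "roll": 0},
  {"jaw": 0.6, "dx": -0.0012, "dy": 0.0059, "dz": 0, "roll": 0},
  {"jaw": 0.6, "dx": 0, "dy": 0, "dz": 0, "roll": 0},
  {"jaw": 0.6, "dx": 0, "dy": 0, "dz": 0, "roll": 0},
  {"jaw": 0.6, "dx": 0, "dy": 0, "dz": 0, "roll": 0},
])

```text
t: 10.15
eef_pos: [0.5865, -0.1119, 0.0581]
ee_rot: [-3.141, 0.0, -1.367]
force: [-0.3, 0.4, -0.8]
width: 0.0528
gripper_force: 0.0
```

```bash
cat > blk.py <<'E'
from h import *
import sys
F=np.array([.567,.00623]); c,s=np.cos(.2094),np.sin(.2094)
def fx(P): d=P[...,:2]-F; return np.stack([d@[c,s],d@[-s,c]],-1)*1000
for n in("top","side"):
    im,W=cloud(n); cv2.imwrite(f"pics/{n}_{sys.argv[1]}.png",im[...,::-1])
    f=fx(W); z=W[...,2]
    lo,hi=float(sys.argv[2]),float(sys.argv[3])
    m=((z>lo)&(z<hi)&(f[...,0]<67)&(f[...,0]>-128)&(f[...,1]>-200)&(f[...,1]<130)&(im.min(-1)>120)).astype(np.uint8)
    N,l,st,_=cv2.connectedComponentsWithStats(m)
    if N<2: continue
    k=1+st[1:,4].argmax(); Q=f[l==k]; r=cv2.minAreaRect(Q.astype(np.float32))
    print(n,st[k],r,np.median(z[l==k]),"x",Q[:,0].min(),Q[:,0].max(),"y",Q[:,1].min(),Q[:,1].max())
E
python3 blk.py b .068 .084
```

```text
top [313 161  10   9  52] ((-13.006573677062988, -25.80225944519043), (29.383132934570312, 22.481487274169922), 87.2649917602539) 0.07570429774183271 x -23.713540958776086 -1.1542659736307401 y -40.9016365950092 -11.252287488406223
side [ 259  173   49   34 1063] ((8.801708221435547, -60.46242141723633), (116.39395141601562, 108.52897644042969), 0.25694581866264343) 0.07535823401758268 x -49.32154278841806 66.96952187766306 y -114.97863500122611 -6.209434804210443
```

```bash
python3 -c "
import cv2
i=cv2.imread('pics/side_b.png');cv2.imwrite('pics/bc.png',cv2.resize(i[130:300,200:380],None,fx=3.5,fy=3.5,interpolation=2))"
```

```text
(no output)
```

View pics/bc.png

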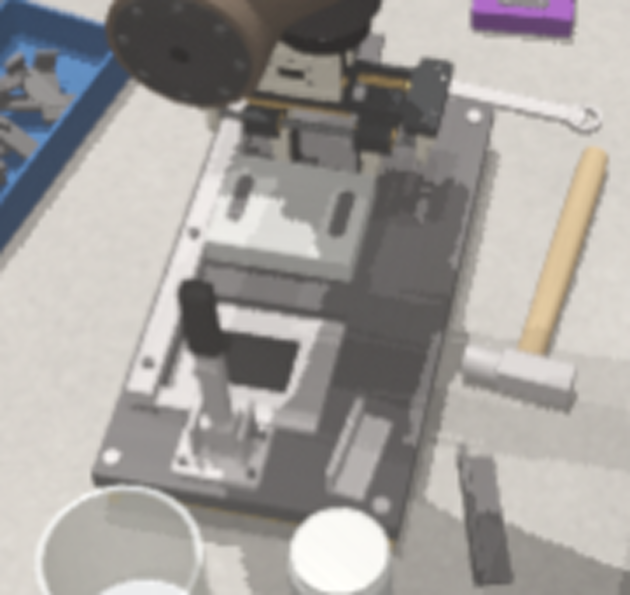

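The block is now square, lying against the fence with its two slots at about (238,197) and (342,213) in the crop. I'll push it along +y.

>>> servo_tool([
  {"jaw": 0.6, "dx": -0.0021, "dy": 0.0098, "dz": 0, "roll": 0},
  {"jaw": 0.6, "dx": -0.0021, "dy": 0.0098, "dz": 0, "roll": 0},
  {"jaw": 0.6, "dx": -0.0021, "dy": 0.0098, "dz": 0, "roll": 0},
  {"jaw": 0.6, "dx": -0.0021, "dy": 0.0098, "dz": 0, "roll": 0},
  {"jaw": 0.6, "dx": -0.0021, "dy": 0.0098, "dz": 0, "roll": 0},
  {"jaw": 0.6, "dx": -0.0021, "dy": 0.0098, "dz": 0, "roll": 0},
  {"jaw": 0.6, "dx": -0.0021, "dy": 0.0098, "dz": 0, "roll": 0},
  {"jaw": 0.6, "dx": -0.0021, "dy": 0.0098, "dz": 0, "roll": 0},
  {"jaw": 0.6, "dx": -0.001, "dy": 0.0049, "dz": 0, "roll": 0},
  {"jaw": 0.6, "dx": -0.001, "dy": 0.0049, "dz": 0, "roll": 0},
])

```text
t: 11.5
eef_pos: [0.5677, -0.0236, 0.0584]
ee_rot: [-3.141, -0.0, -1.366]
force: [1.6, -4.1, 3.5]
width: 0.0527
gripper_force: 2.1
```

```bash
python3 blk.py c .055 .09
```

```text
top [271 183   2   3   4] ((-36.87521743774414, 127.54997253417969), (3.02132511138916, 6.4716596603393555), 79.31432342529297) 0.05836985336174816 x -39.77483170861246 -33.41539248134764 y 125.47319118876426 129.634437130871
side [ 256  196   46   40 1130] ((8.274784088134766, 28.006258010864258), (115.80738830566406, 116.48396301269531), 1.5712679624557495) 0.07399272379920088 x -48.968806339029754 66.70885801170004 y -31.788016437827935 85.00887379507034
```

>>> servo_tool([
  {"jaw": 0.6, "dx": -0.001, "dy": 0.0049, "dz": 0, "roll": 0},
  {"jaw": 0.6, "dx": -0.001, "dy": 0.0049, "dz": 0, "roll": 0},
  {"jaw": 0.6, "dx": -0.001, "dy": 0.0049, "dz": 0, "roll": 0},
  {"jaw": 0.6, "dx": -0.001, "dy": 0.0049, "dz": 0, "roll": 0},
  {"jaw": 0.6, "dx": -0.001, "dy": 0.0049, "dz": 0, "roll": 0},
  {"jaw": 0.6, "dx": -0.001, "dy": 0.0049, "dz": 0, "roll": 0},
  {"jaw": 0.6, "dx": -0.001, "dy": 0.0049, "dz": 0, "roll": 0},
  {"jaw": 0.6, "dx": -0.0004, "dy": 0.002, "dz": 0, "roll": 0},
  {"jaw": 0.6, "dx": -0.0004, "dy": 0.002, "dz": 0, "roll": 0},
  {"jaw": 0.6, "dx": 0, "dy": 0, "dz": 0, "roll": 0},
])

```text
t: 12.85
eef_pos: [0.5598, 0.0148, 0.0582]
ee_rot: [-3.141, 0.0, -1.367]
force: [-0.5, 0.2, 0.7]
width: 0.0522
gripper_force: 0.0
```

```bash
python3 blk.py d .055 .09
```

```text
side [261 211  38  40 961] ((-14.17526626586914, 76.420654296875), (100.414306640625, 118.26217651367188), 15.118861198425293) 0.07002692531503821 x -52.33294396578499 49.660797469166944 y 6.241139535148416 129.58625883187904
```

```bash
cat > pl.py <<'E'
from blk import *
im,W=cloud("side"); f=fx(W); z=W[...,2]
m=(abs(f[...,0]-8)<50)&(f[...,1]>35)&(f[...,1]<105)&(z>.055)&(z<.085)&(im.min(-1)>90)
A=np.c_[f[m],np.ones(m.sum())]; w=np.ones(len(A),bool); b=z[m]*1000
for _ in range(6):
    p=np.linalg.lstsq(A[w],b[w],rcond=None)[0]; w=abs(A@p-b)<3
print("tilt x,y rad",p[:2],"z at centre",p@[8,70,1],w.sum())
cv2.imwrite(f"pics/pl_{sys.argv[1]}.png",cv2.resize(im[170:300,220:360,::-1],None,fx=4.5,fy=4.5,interpolation=2))
E
python3 pl.py d2 .055 .09
```

```text
top [271 182   1   2   2] ((-31.69993782043457, 128.2117462158203), (2.9129281044006348, 0.0), 162.8177947998047) 0.0563966433384203 x -33.09140127422002 -30.308476406549822 y 127.78148691511137 128.64199444430417
side [261 211  38  40 972] ((-12.9326171875, 76.51934814453125), (100.36697387695312, 116.62071228027344), 13.916114807128906) 0.06992587299308918 x -52.01586476683799 49.60261363504386 y 7.851288759789158 129.7578150733041
tilt x,y rad [ 0.00020455 -0.12290066] z at centre 70.36028980192052 487
```

View pics/pl_d2.png

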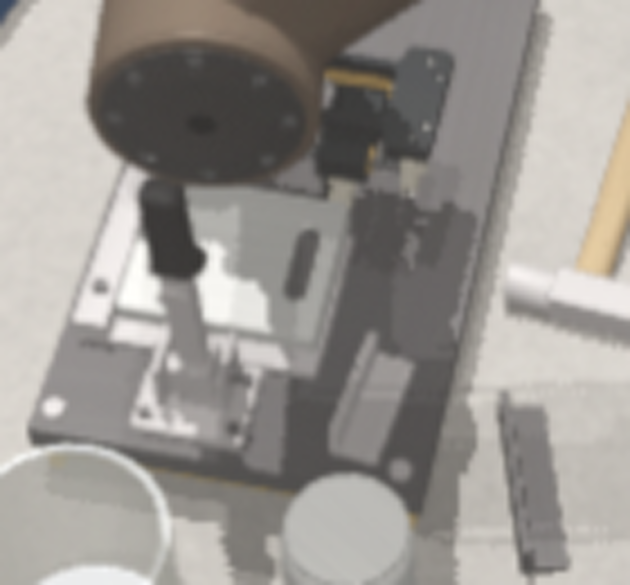

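The block is tilted 0.12 rad: the leading edge is in the pocket and the trailing edge is still on the lip. It needs a few mm more.

>>> servo_tool([
  {"jaw": 0.6, "dx": -0.0002, "dy": 0.001, "dz": 0, "roll": 0},
  {"jaw": 0.6, "dx": -0.0002, "dy": 0.001, "dz": 0, "roll": 0},
  {"jaw": 0.6, "dx": -0.0002, "dy": 0.001, "dz": 0, "roll": 0},
  {"jaw": 0.6, "dx": -0.0002, "dy": 0.001, "dz": 0, "roll": 0},
  {"jaw": 0.6, "dx": -0.0001, "dy": 0.0005, "dz": 0, "roll": 0},
  {"jaw": 0.6, "dx": 0, "dy": 0, "dz": 0, "roll": 0},
  {"jaw": 0.6, "dx": 0, "dy": 0, "dz": 0, "roll": 0},
  {"jaw": 0.6, "dx": 0, "dy": 0, "dz": 0, "roll": 0},
  {"jaw": 0.6, "dx": 0, "dy": 0, "dz": 0, "roll": 0},
  {"jaw": 0.6, "dx": 0, "dy": 0, "dz": 0, "roll": 0},
])

```text
t: 14.35
eef_pos: [0.5591, 0.0178, 0.0583]
ee_rot: [3.142, -0.002, -1.366]
force: [4.5, -9.5, 0.6]
width: 0.0522
gripper_force: 5.1
```

```bash
python3 pl.py e .055 .09
```

```text
top [290 181   1   1   1] ((-41.011104583740234, 69.43109130859375), (0.0, 0.0), 0.0) 0.06168371209051772 x -41.01110583308536 -41.01110583308536 y 69.43108907697271 69.43108907697271
side [262 212  36  39 901] ((-6.783809661865234, 78.68418884277344), (96.26276397705078, 108.28704071044922), 6.699059963226318) 0.06733016160885265 x -49.338602054804134 47.01905112254106 y 19.386290839647277 129.97946986267422
tilt x,y rad [-0.00471175 -0.012273  ] z at centre 67.68173961733301 483
```

The block has dropped in and lies level, with its top at 67.7 mm. Before clearing the fingers I'll measure the lever angle from the first clouds.

>>> servo_tool([
  {"jaw": 0.6, "dx": 0.002, "dy": -0.0098, "dz": 0, "roll": 0},
  {"jaw": 0.6, "dx": 0.002, "dy": -0.0098, "dz": 0, "roll": 0},
  {"jaw": 0.6, "dx": 0, "dy": 0, "dz": 0.03, "roll": 0},
  {"jaw": 0, "dx": 0, "dy": 0, "dz": 0.05, "roll": 0},
  {"jaw": 0, "dx": 0, "dy": 0, "dz": 0.05, "roll": 0},
  {"jaw": 0, "dx": 0, "dy": 0, "dz": 0.05, "roll": 0},
  {"jaw": 0, "dx": 0, "dy": 0, "dz": 0.05, "roll": 0},
  {"jaw": 0, "dx": 0, "dy": 0, "dz": 0.015, "roll": 0},
  {"jaw": 0, "dx": 0, "dy": 0, "dz": 0, "roll": 0},
  {"jaw": 0, "dx": 0, "dy": 0, "dz": 0, "roll": 0},
])

```text
t: 15.75
eef_pos: [0.562, -0.0007, 0.3012]
ee_rot: [3.139, 0.0, -1.367]
force: [-0.2, -0.2, -0.8]
width: 0.0005
gripper_force: 0.0
```

```bash
python3 pl.py f .055 .09; python3 - <<'E' 2>/dev/null
import sys; sys.argv=["x","g",".055",".09"]
from blk import *
for W in (np.load("top0.npy"),np.load("side0.npy"),cloud("side")[1]):
    f=fx(W); z=W[...,2]*1000
    m=(abs(f[...,0]-8)<25)&(abs(f[...,1]-175)<60)&(z>120)&(z<275)
    for a in range(120,275,20):
        k=m&(z>=a)&(z<a+20)
        if k.sum()>3: print(a,k.sum(),np.median(f[k],0).round(),np.percentile(f[k][:,1],[5,95]).round())
    print()
E
```

```text
top [268 157  34  27 343] ((-2.698638916015625, 79.74030303955078), (60.32698440551758, 100.56800079345703), 1.6997848749160767) 0.06692310199905384 x -34.228618895447646 28.64396705454213 y 29.1251824402077 129.6860425852851
side [261 212  36  39 877] ((0.5298881530761719, 77.09281921386719), (98.59307098388672, 107.12478637695312), 1.3174751996994019) 0.06715686254139502 x -49.96169018234947 50.939813184547745 y 23.36014120786379 129.86641563666447
tilt x,y rad [-7.22747682e-05  4.58729172e-03] z at centre 67.6826648893056 466
top [267 157  35  27 341] ((-6.188592910766602, 79.67706298828125), (66.18844604492188, 100.5609359741211), 3.206986427307129) 0.06704845540825108 x -37.45142742842391 28.987771993835928 y 29.11823114852819 129.80007925183665
side [261 212  36  40 880] ((0.8127708435058594, 76.71568298339844), (98.7688217163086, 108.94268035888672), 1.6759673357009888) 0.06731833469643367 x -50.14363722705363 51.663313072956456 y 23.58065414155641 129.71937291352663
120 4 [ -1. 162.] [157. 165.]
140 7 [ -1. 163.] [159. 170.]
160 16 [  7. 157.] [148. 163.]
180 30 [  6. 154.] [149. 162.]
200 18 [  3. 163.] [162. 173.]
220 15 [ -1. 166.] [164. 177.]
240 31 [  9. 171.] [165. 183.]
260 35 [  5. 175.] [168. 180.]

120 34 [  8. 172.] [164. 174.]
140 31 [  6. 174.] [165. 176.]
160 49 [  4. 178.] [156. 182.]
180 46 [  6. 178.] [152. 183.]
200 52 [  6. 181.] [172. 182.]
220 50 [  7. 183.] [177. 185.]
240 71 [  8. 184.] [173. 186.]
260 49 [  9. 178.] [171. 185.]

120 36 [  7. 173.] [164. 174.]
140 30 [  6. 174.] [164. 176.]
160 52 [  4. 178.] [157. 183.]
180 45 [  7. 179.] [153. 182.]
200 49 [  6. 181.] [172. 183.]
220 55 [  6. 183.] [174. 185.]
240 64 [  6. 184.] [173. 186.]
260 52 [ 10. 179.] [171. 185.]
```

>>> servo_tool([
  {"jaw": 0, "dx": -0.006, "dy": 0.042, "dz": 0.005, "roll": 0},
  {"jaw": 0, "dx": -0.006, "dy": 0.042, "dz": 0, "roll": 0},
  {"jaw": 0, "dx": -0.006, "dy": 0.042, "dz": 0, "roll": 0},
  {"jaw": 0, "dx": -0.006, "dy": 0.042, "dz": 0, "roll": 0},
  {"jaw": 0, "dx": -0.006, "dy": 0.041, "dz": 0, "roll": 0},
  {"jaw": 0, "dx": 0, "dy": 0, "dz": 0, "roll": 0},
  {"jaw": 0, "dx": 0, "dy": 0, "dz": -0.042, "roll": 0},
  {"jaw": 0, "dx": 0, "dy": 0, "dz": -0.042, "roll": 0},
  {"jaw": 0, "dx": 0, "dy": 0, "dz": 0, "roll": 0},
  {"jaw": 0, "dx": 0.0029, "dy": -0.0137, "dz": 0, "roll": 0},
])

```text
t: 17.3
eef_pos: [0.5363, 0.1951, 0.2254]
ee_rot: [-3.14, 0.0, -1.366]
force: [-1.2, 3.3, -0.2]
width: 0.0004
gripper_force: 2.4
```

>>> servo_tool([
  {"jaw": 0, "dx": 0.004, "dy": -0.0186, "dz": 0, "roll": 0},
  {"jaw": 0, "dx": 0.0037, "dy": -0.0176, "dz": 0.002, "roll": 0},
  {"jaw": 0, "dx": 0.0044, "dy": -0.0205, "dz": -0.002, "roll": 0},
  {"jaw": 0, "dx": 0.0044, "dy": -0.0205, "dz": -0.006, "roll": 0},
  {"jaw": 0, "dx": 0.004, "dy": -0.0186, "dz": -0.011, "roll": 0},
  {"jaw": 0, "dx": 0.0037, "dy": -0.0176, "dz": -0.012, "roll": 0},
  {"jaw": 0, "dx": 0.0031, "dy": -0.0147, "dz": -0.015, "roll": 0},
  {"jaw": 0, "dx": 0.0027, "dy": -0.0127, "dz": -0.018, "roll": 0},
  {"jaw": 0, "dx": 0.0017, "dy": -0.0078, "dz": -0.015, "roll": 0},
  {"jaw": 0, "dx": 0.0012, "dy": -0.0059, "dz": -0.012, "roll": 0},
])

```text
t: 18.55
eef_pos: [0.5698, 0.0393, 0.1355]
ee_rot: [-3.139, -0.001, -1.367]
force: [0.7, 1.0, 3.6]
width: 0.0005
gripper_force: 2.2
```

>>> servo_tool([
  {"jaw": 0, "dx": 0.0008, "dy": -0.0039, "dz": -0.012, "roll": 0},
  {"jaw": 0, "dx": 0.0004, "dy": -0.002, "dz": -0.01, "roll": 0},
  {"jaw": 0, "dx": 0.0002, "dy": -0.001, "dz": -0.008, "roll": 0},
  {"jaw": 0, "dx": 0, "dy": 0, "dz": -0.005, "roll": 0},
  {"jaw": 0, "dx": 0, "dy": 0, "dz": -0.003, "roll": 0},
  {"jaw": 0, "dx": 0, "dy": 0, "dz": -0.002, "roll": 0},
  {"jaw": 0, "dx": 0, "dy": 0, "dz": -0.002, "roll": 0},
  {"jaw": 0, "dx": 0, "dy": 0, "dz": -0.001, "roll": 0},
  {"jaw": 0, "dx": 0, "dy": 0, "dz": 0, "roll": 0},
  {"jaw": 0, "dx": 0, "dy": 0, "dz": 0, "roll": 0},
])

```text
t: 19.8
eef_pos: [0.5701, 0.0328, 0.0932]
ee_rot: [-3.141, -0.001, -1.366]
force: [-0.9, -5.3, 14.5]
width: 0.0002
gripper_force: 6.6
```

>>> servo_tool([
  {"jaw": 0, "dx": 0, "dy": 0, "dz": -0.001, "roll": 0},
  {"jaw": 0, "dx": 0, "dy": 0, "dz": -0.001, "roll": 0},
  {"jaw": 0, "dx": 0, "dy": 0, "dz": -0.001, "roll": 0},
  {"jaw": 0, "dx": 0, "dy": 0, "dz": -0.001, "roll": 0},
  {"jaw": 0, "dx": 0, "dy": 0, "dz": 0, "roll": 0},
  {"jaw": 0, "dx": 0, "dy": 0, "dz": 0, "roll": 0},
  {"jaw": 0, "dx": 0, "dy": 0, "dz": 0, "roll": 0},
  {"jaw": 0, "dx": 0, "dy": 0, "dz": 0, "roll": 0},
  {"jaw": 0, "dx": 0, "dy": 0, "dz": 0, "roll": 0},
  {"jaw": 0, "dx": 0, "dy": 0, "dz": 0, "roll": 0},
])

```text
t: 21.05
eef_pos: [0.5701, 0.0327, 0.0929]
ee_rot: [-3.14, -0.002, -1.365]
force: [-14.8, -4.3, 43.5]
width: 0.0005
gripper_force: 22.3
```

It's at a hard stop: the force rose from 14 to 43 N over only 0.3 mm. I'll release, clear the arm and check.

>>> servo_tool([
  {"jaw": 0, "dx": 0, "dy": 0, "dz": 0.004, "roll": 0},
  {"jaw": 0, "dx": 0, "dy": 0, "dz": 0.02, "roll": 0},
  {"jaw": 0, "dx": 0, "dy": 0, "dz": 0.05, "roll": 0},
  {"jaw": 0, "dx": 0, "dy": 0, "dz": 0.05, "roll": 0},
  {"jaw": 0, "dx": 0, "dy": -0.05, "dz": 0.05, "roll": 0},
  {"jaw": 0, "dx": 0, "dy": -0.05, "dz": 0, "roll": 0},
  {"jaw": 0, "dx": 0, "dy": -0.05, "dz": 0, "roll": 0},
  {"jaw": 0, "dx": 0, "dy": -0.05, "dz": 0, "roll": 0},
  {"jaw": 0, "dx": 0, "dy": 0, "dz": 0, "roll": 0},
  {"jaw": 0, "dx": 0, "dy": 0, "dz": 0, "roll": 0},
])

```text
t: 22.3
eef_pos: [0.5693, -0.1604, 0.2552]
ee_rot: [3.14, 0.001, -1.367]
force: [-0.3, -0.1, -0.4]
width: 0.0005
gripper_force: 0.0
```

```bash
python3 pl.py h .055 .09; python3 - <<'E' 2>/dev/null
import sys; sys.argv=["x","i",".055",".09"]
from blk import *
W=cloud("side")[1]; f=fx(W); z=W[...,2]*1000
for a in range(-20,140,15):
    k=(abs(f[...,0]-8)<7)&(f[...,1]>=a)&(f[...,1]<a+15)&(z>78)&(z<125)
    if k.sum()>2: print(a+7,k.sum(),np.median(z[k]))
E
```

```text
top [267 165   4   7  16] ((12.255960464477539, 123.88267517089844), (10.30345344543457, 22.826562881469727), 84.7932357788086) 0.08674205319069042 x 0.8303894415111319 24.0896691033001 y 118.69540998778244 129.6738409900204
side [ 246  211   51   40 1193] ((7.569278717041016, 73.57738494873047), (112.52533721923828, 118.83367156982422), 89.97349548339844) 0.063449299785033 x -51.82377306798225 66.98229835020885 y 17.291379353397748 129.85446529851745
tilt x,y rad [0.00089913 0.00965072] z at centre 63.77666630161299 509
top [267 163   4   9  17] ((15.445255279541016, 124.56643676757812), (26.67176055908203, 8.697757720947266), 1.5362035036087036) 0.08709378075109413 x 2.0257627414461488 28.89293182865996 y 119.9684372830954 128.71550050048708
side [ 246  212   51   38 1157] ((8.840274810791016, 77.72900390625), (104.34220123291016, 116.93244934082031), 89.29064178466797) 0.06343892649389711 x -49.337714314437825 66.8531530709414 y 24.868219337887368 129.99805416566485
-13 18 92.1897609371691
2 23 91.93648084437126
17 23 92.74676254176725
32 24 93.25302516272754
47 21 92.49802282451267
62 27 93.75792521036209
77 31 93.52990829866594
92 27 90.32746530478038
107 28 90.35314455560012
122 32 90.73027902633964
137 27 89.3134819475379
```

View pics/pl_h.png

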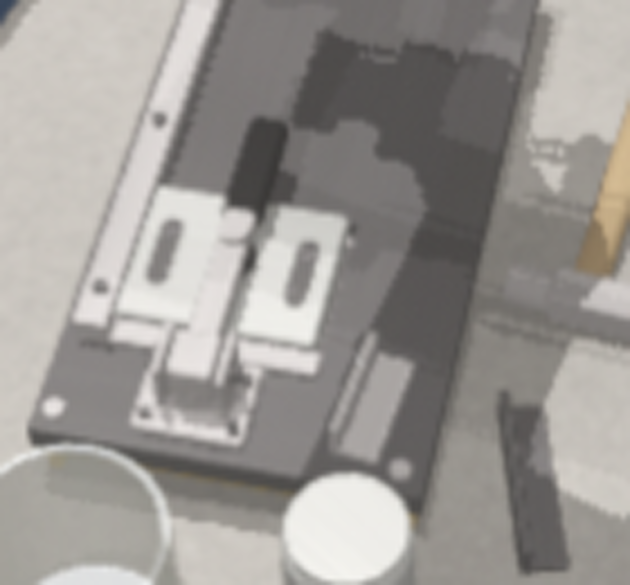

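The lever is shut and level, lying over the pocket from (205,370) to (268,130). The block top is at 63.8 mm, so it is flat on the pocket floor, and the bystanders look undisturbed.

```bash
python3 -c "
from station import *
print(job_done())"
```

```text
the job is handed in; nothing more can be done
None
```

I handed the job in with the block pressed flat in the pocket, the clamp lever fully shut, and the bystanders showing no visible movement; `job_done()` returned no verdict.

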